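# Fetch the hemmed-in amber jar for weighing and restore the reagent tray

## Robot

A 7-joint arm with a two-finger parallel gripper is mounted at the origin on the work surface. World frame = base frame: x ahead of the robot, y to its left, z up, the work surface at z = 0. Lengths are in m, angles in rad, forces in N, time in s.
With the tool pointing down it reaches from about 0.425 to 0.925 m from the base axis. Payload 6.8 kg.
Tool frame: the origin (TCP) lies at the very end of the fingers, on their centre line; the grasp point (between the pads) lies 19 mm behind it; z points along the fingers, y is the line along which they close (so a half turn about z gives the same grasp; the last joint's range is limited). The gripper opens to 85 mm and grips with 20 to 120 N. Pads are 22 mm wide; open, the fingers measure 114 mm over their backs; the gripper's body (76 mm by 85 mm) begins 54 mm behind the grasp point. The pads swing forward as they close: fully open they stand 13 mm farther back than shut.
Start: joints at [-1.391, 0.477, 0.022, 1.555, -0.011, 1.109, -0.083], TCP at [0.192, 0.647, 0.231] pointing down, gripper open.
Joint ranges: [-2.96, 2.96], [-0.34, 2.1], [-1.41, 1.46], [0.24, 2.44], [-1.37, 4.51], [0.17, 1.92], [-2.96, 2.96]. Speed limits (rad/s): [2.39, 2.39, 3.14, 3.14, 3.14, 3.14, 3.14].

## Interface

Orientations are given as a rotation vector (axis times angle).
In Python, from bench import r gives the robot as it stands.
- The arm moves only by the tool play_rows, never from a script. Its argument "targets" is text: rows parted by semicolons, each of 5 numbers parted by spaces: the closure, from -1 (fully open) to 1 (shut), then the shift along the tool's x, y, z in m, then the turn about the tool's z in rad. In form: gripper dx dy dz spin; .... A call has 1 to 8 rows; each row is the pose to reach, as a shift and turn from the pose commanded when the call began, along the tool's axes at that moment; what a row does not reach only later rows make up. A row lasts 1/12 s, in which the tool goes at most 41.7 mm and 7.16 degrees, less where a joint would pass 70% of its speed; a pose out of reach is approached as far as the arm can. A call with a gripper value outside its range is refused whole. The fingers move at their own pace and stop on an object; "squeeze" is the grip in N (left out, the last holds). Time passes only in rows, so rows that repeat a pose let the fingers close. It gives the time, the measured TCP pose, the force, the opening and the grip force at its end, in the units of the state.
- r.get_obs(): the state, without advancing time (a new reading comes with each control period).
- r.grab_frame(name): name is "side" or "top"; returns the picture (420x560x3 uint8, red, green, blue); there is no depth.
- r.camera_info(name): a dict with "fov_y" (degrees; the focal length in pixels is half the picture's height over the tangent of half this angle, whatever the lens; pixels are square), "cx", "cy" (the principal point, pixels), "position" and "rotation" of the camera in the world. Camera axes: x right, y down, z forward; pixel columns grow to the right and rows downward; lengths in m; the calibration is good to about 2 mm. A picture is of the moment at which its call begins. camera_info takes no time and is no camera call.
- r.hand_in(): hands the job in; it is judged then, once.
The state is a dict: "clock": time; "joints": joint angles; "qvel": joint speeds; "tau": joint torques, N m; "tcp_pos": TCP position; "orientation": TCP orientation; "contact_force": force on the tool from outside, world axes, zero at the start; "moment": the same for the moment, N m; "grip_width": finger opening in m; "gripper_force": force on a finger pad.
Only numpy, scipy, OpenCV 4.12 (cv2) and the standard library are available. Lean on these libraries where they do the work, as an engineer would, in place of code of your own. Each camera call takes 0.05 s, during which the arm holds its last target. There are 200 camera calls.

## Task

The small amber jar at the back of the reagent tray must be weighed, but the three reagent jars hem it in. Without shifting the amber jar, first clear all three reagent jars to the steel tray so that they stand there together; then set the amber jar down gently, upright, on the middle of the balance pan, and leave it there. Finally put each reagent jar back upright, wholly on the disc that matches its lid colour; tip nothing over and leave the glass beaker alone.

Things in the scene. Friction and masses are not known exactly. Their poses are not given: they have to be found in the camera images.
- jar_red: Sizes in mm. White wide-mouth reagent jar with a red lid and a red stripe, upright, 120 tall; body 58 diameter up to 97, above it the lid, 60 diameter, from 96 to 120 high (the place to grip, from above). 0.12 to 0.24 kg. Origin: centre of its underside; z up its axis. At the start it stands on the red disc; the three jars stand round the amber jar, in front of it and on either side, lids at least 25 apart.
- jar_blue: Sizes in mm. White wide-mouth reagent jar with a blue lid and a blue stripe, upright, 120 tall; body 58 diameter up to 97, above it the lid, 60 diameter, from 96 to 120 high (the place to grip, from above). 0.12 to 0.24 kg. Origin: centre of its underside; z up its axis. At the start it stands on the blue disc; the three jars stand round the amber jar, in front of it and on either side, lids at least 25 apart.
- jar_yellow: Sizes in mm. White wide-mouth reagent jar with a yellow lid and a yellow stripe, upright, 120 tall; body 58 diameter up to 97, above it the lid, 60 diameter, from 96 to 120 high (the place to grip, from above). 0.12 to 0.24 kg. Origin: centre of its underside; z up its axis. At the start it stands on the yellow disc; the three jars stand round the amber jar, in front of it and on either side, lids at least 25 apart.
- disc_red: Sizes in mm. Red flat disc, 88 diameter, 3 thick, fixed on the grey reagent tray: the place of the jar with the red lid. Origin: centre of its underside, 8 above the bench; its top is 11 above the bench. The three discs change places between starts. The reagent tray is fixed, 184 by 222, with 14 high side lips, open at the front; its back panel, on the far side from the robot, is 50 high.
- disc_blue: Sizes in mm. Blue flat disc, 88 diameter, 3 thick, fixed on the grey reagent tray: the place of the jar with the blue lid. Origin: centre of its underside, 8 above the bench; its top is 11 above the bench. The three discs change places between starts. The reagent tray is fixed, 184 by 222, with 14 high side lips, open at the front; its back panel, on the far side from the robot, is 50 high.
- disc_yellow: Sizes in mm. Yellow flat disc, 88 diameter, 3 thick, fixed on the grey reagent tray: the place of the jar with the yellow lid. Origin: centre of its underside, 8 above the bench; its top is 11 above the bench. The three discs change places between starts. The reagent tray is fixed, 184 by 222, with 14 high side lips, open at the front; its back panel, on the far side from the robot, is 50 high.
- amber_jar: Sizes in mm. Small amber glass jar with a black lid, upright, 40 diameter, 52 tall (lid from 37 up). 0.06 to 0.12 kg. Origin: centre of its underside; z up its axis. It starts on the floor of the reagent tray, 8 above the bench, between the two side jars, about 40 in front of the back panel. The jars are 10 to 26 from its side and rise above it: a gripper cannot come down on it until they are gone.
- pan (a point): Sizes in mm. Centre of the top of the balance's round steel pan, 120 diameter, 80 above the bench; z up, x from the display (on the robot's side) to the rear. The balance is a white box 240 by 190, its housing 64 high, fixed; the pan is rigid.
- steel_tray: Sizes in mm. Stainless instrument tray, the side area: inside 302 (its x) by 142 (its y), floor 4 above the bench, rim 19 high, fixed. Origin: centre of its underside, on the bench. Three jars fit in a row along its x with 90 between centres. Tray and balance stand on either side of the reagent tray, and may be swapped.
- beaker: Sizes in mm. Clear glass beaker, 72 diameter, 90 tall, standing loose on the bench beyond the work. Origin: centre of its underside. Not to be disturbed.

How it is judged:
By the outcome, as a careful person would: the job done as asked, in the order asked, and still so for the second after the job is handed in, with the robot touching nothing.
It also fails if it takes over 147 s, if anything falls off the work surface, if the arm or the gripper's body presses on something with over 40 N, if the wrist force passes 120 N, or if a joint passes its speed limit or range.

## Working session

There is one attempt and no reset: what is moved stays moved. The work goes in short steps, Python scripts to look and compute and a tool call to move; the robot and the scene stay as the last step left them, time stands still between calls to the robot, and variables do not carry over. Pictures are saved under pics/ and viewed, at most 14 in all, crops included, and the job is handed in when it is done.

Besides the shell and the picture viewer there is one more tool, called after ">>>" by a JSON object that holds its "name" and its "arguments", one argument or row to a line. play_rows: Moves the arm, as the interface text tells. Its arguments: {"type":"object","properties":{"targets":{"type":"string"},"squeeze":{"type":"number"}},"required":["targets"]}

```bash
mkdir -p pics; ls; python3 - <<'E'
from bench import r
import cv2
for n in("top","side"):
    print(n,r.camera_info(n)); cv2.imwrite(f"pics/{n}0.png",r.grab_frame(n)[:,:,::-1])
o=r.get_obs();print({k:o[k] for k in("clock","joints","tcp_pos","orientation","grip_width")})
E
```

```text
pics
top {'fov_y': 50.93450471314742, 'cx': 286.06315798192117, 'cy': 213.0139636124014, 'position': array([0.41033173, 0.00319116, 0.98085326]), 'rotation': array([-2.01025302,  2.18935542, -0.24805322])}
side {'fov_y': 56.73463443910784, 'cx': 280.69487793746634, 'cy': 209.19316718711517, 'position': array([ 0.39231774, -0.65837035,  0.78229626]), 'rotation': array([-2.32808866,  0.38412681, -0.16678571])}
{'clock': 0.1, 'joints': array([-1.39112278,  0.47774218,  0.02236172,  1.55630671, -0.01146164,
        1.10934746, -0.08311815]), 'tcp_pos': array([0.19145983, 0.64672891, 0.23042612]), 'orientation': array([-4.50460598e-01, -3.10905282e+00,  2.62905405e-03]), 'grip_width': 0.08519801384351712}
```

View pics/top0.png

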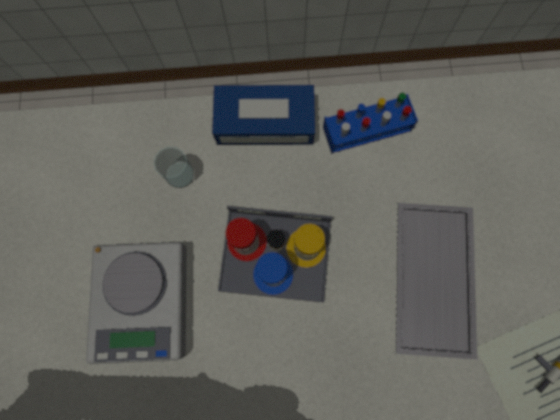

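View pics/side0.png

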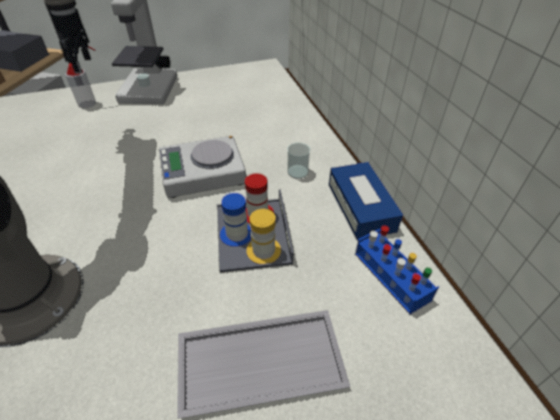

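The top view shows the red jar at about (243,235), yellow at (310,242), blue at (272,268), amber at (277,239), the pan at (133,283), the steel tray at (436,280) and the beaker at (178,172). The side view agrees with this.

```bash
cat > h.py <<'E'
from bench import r
import cv2, numpy as np
from scipy.spatial.transform import Rotation as R
def cam(n):
    i=r.camera_info(n); f=210/np.tan(np.radians(i["fov_y"])/2)
    return np.array([[f,0,i["cx"]],[0,f,i["cy"]],[0,0,1]]),R.from_rotvec(i["rotation"]).as_matrix(),i["position"]
def ray(n,px,z):
    K,M,p=cam(n); d=M@np.linalg.inv(K)@[px[0],px[1],1]; return p+d*(z-p[2])/d[2]
def proj(n,P):
    K,M,p=cam(n); q=K@M.T@(np.array(P)-p); return q[:2]/q[2]
def mask(im,c):
    h=cv2.cvtColor(im,cv2.COLOR_RGB2HSV); H,S,V=cv2.split(h)
    hm={"red":(H<8)|(H>172),"blue":(H>100)&(H<125),"yellow":(H>17)&(H<33)}[c]
    return (hm&(S>120)&(V>50)).astype(np.uint8)*255
def blobs(im,c,box):
    m=mask(im,c); q=np.zeros_like(m); x0,y0,x1,y1=box; q[y0:y1,x0:x1]=m[y0:y1,x0:x1]
    n,l,s,ce=cv2.connectedComponentsWithStats(q)
    return [(s[i].tolist(),ce[i].round(1).tolist()) for i in range(1,n) if s[i,4]>25]
E
python3 - <<'E'
from h import *
B={"top":(205,195,345,310),"side":(205,165,300,275)}
for n in B:
    im=r.grab_frame(n); x0,y0,x1,y1=B[n]
    cv2.imwrite(f"pics/{n}c.png",cv2.resize(im[y0:y1,x0:x1,::-1],None,fx=5,fy=5,interpolation=cv2.INTER_CUBIC))
    for c in("red","blue","yellow"): print(n,c,blobs(im,c,B[n]))
    print(proj(n,[.5,0,0]),proj(n,[.6,0,0]),proj(n,[.5,.1,0]),proj(n,[.5,0,.1]))
for k,p in dict(red=(243,233),yellow=(311,240),blue=(272,266)).items(): print(k,ray("top",p,.131))
print("pan",ray("top",(133,283),.08),"amber",ray("top",(277,239),.06))
for p in((398,205),(472,206),(476,356),(397,353)): print("tray",ray("top",p,.019))
E
```

```text
top red [([226, 218, 41, 43, 1191], [244.5, 238.0])]
top blue [([253, 252, 40, 43, 1262], [272.6, 273.0])]
top yellow [([286, 223, 40, 45, 1277], [306.6, 244.7])]
[286.20597112 274.67594942] [282.46651633 230.42094324] [241.09941788 278.54628261] [285.98012829 270.06278185]
side red [([245, 174, 22, 20, 374], [255.6, 183.4])]
side blue [([222, 194, 24, 22, 431], [233.2, 204.2]), ([220, 226, 30, 20, 228], [233.1, 238.3])]
side yellow [([250, 209, 26, 25, 526], [262.3, 220.6]), ([247, 241, 34, 23, 282], [263.3, 254.3])]
[236.75694264 243.76582431] [273.09491369 234.60563984] [227.87890175 217.66294273] [233.69778826 217.2232453 ]
red [0.57615671 0.07791752 0.131     ]
yellow [ 0.55095308 -0.05347118  0.131     ]
blue [0.50690593 0.0262776  0.131     ]
pan [0.50236917 0.31104077 0.08      ] amber [0.57097637 0.01324906 0.06      ]
tray [ 0.63205991 -0.26344395  0.019     ]
tray [ 0.6155336 -0.4283666  0.019    ]
tray [ 0.29724985 -0.37872267  0.019     ]
tray [ 0.31697053 -0.21615639  0.019     ]
```

View pics/topc.png

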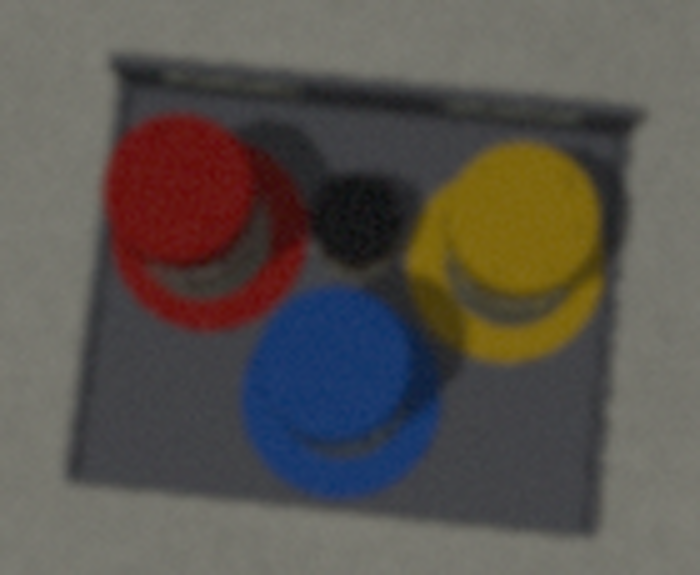

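View pics/sidec.png

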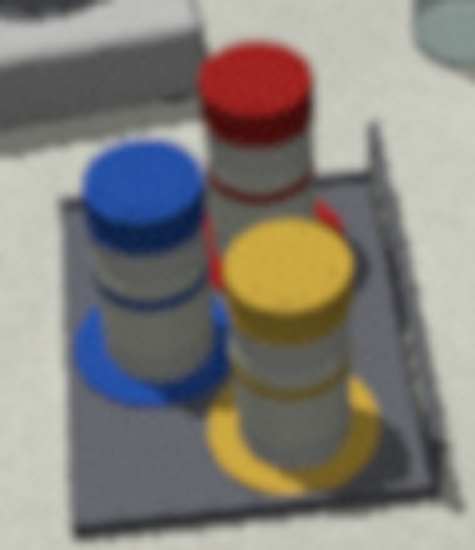

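The lid tops in the top view are red (241,233), yellow (310,238.5), blue (272.5,267.5) and the amber lid (276,238.5). The discs are centred at about red (246,241), blue (273,274.5) and yellow (306,247.5). The side view confirms three upright jars on matching discs.

```bash
python3 - <<'E'
from h import *
im=r.grab_frame("top"); np.set_printoptions(precision=4,suppress=True)
for k,l,d in(("red",(241,232.6),(246.2,241)),("yellow",(309.6,238.2),(306,247.4)),("blue",(272.2,267.2),(273,274.4)),):
    L=ray("top",l,.131);D=ray("top",d,.011); print(k,L,D,"side lid/disc",proj("side",L),proj("side",D))
A=ray("top",(276,238.6),.06); print("amber",A)
g=cv2.GaussianBlur(cv2.cvtColor(im,cv2.COLOR_RGB2GRAY),(0,0),1)
for n,x0,y0,x1,y1 in(("top",90,240,185,330),("side",180,130,245,180)):
    g=cv2.cvtColor(r.grab_frame(n),cv2.COLOR_RGB2GRAY)[y0:y1,x0:x1]
    e=cv2.Canny(cv2.GaussianBlur(g,(0,0),1),30,70) if n=="top" else cv2.Canny(g,60,140)
    best=None
    for c in cv2.findContours(e,cv2.RETR_LIST,cv2.CHAIN_APPROX_NONE)[0]:
        if len(c)>40:
            E=cv2.fitEllipse(c); p=(E[0][0]+x0,E[0][1]+y0); print(n,len(c),p,E[1],ray(n,p,.08))
E
```

```text
red [0.5773 0.0818 0.131 ] [0.5809 0.0825 0.011 ] side lid/disc [254.3551 180.1867] [257.3595 212.5531]
yellow [ 0.5547 -0.0511  0.131 ] [ 0.5552 -0.0488  0.011 ] side lid/disc [260.906  217.5592] [262.2763 249.6118]
blue [0.5046 0.0261 0.131 ] [0.502  0.0288 0.011 ] side lid/disc [231.9079 200.5893] [234.5091 232.9776]
amber [0.572  0.0153 0.06  ]
top 145 (137.99991607666016, 325.51175689697266) (4.409929275512695, 82.20482635498047) [0.4178 0.3016 0.08  ]
top 199 (132.9973907470703, 282.7286949157715) (54.125701904296875, 59.81521224975586) [0.5029 0.311  0.08  ]
top 182 (133.8447151184082, 282.9927520751953) (62.2419548034668, 66.96058654785156) [0.5022 0.3093 0.08  ]
top 186 (133.87201309204102, 282.9873733520508) (62.814666748046875, 67.35662841796875) [0.5022 0.3093 0.08  ]
top 300 (180.22286224365234, 243.5093231201172) (67.2693099975586, 134.0152587890625) [0.5752 0.2132 0.08  ]
top 161 (127.1930160522461, 244.69631624221802) (5.098378658294678, 84.41352844238281) [0.5821 0.3226 0.08  ]
side 117 (219.28874588012695, 171.20035552978516) (7.645642280578613, 70.49688720703125) [0.5084 0.2089 0.08  ]
side 67 (181.2241997718811, 164.1815528869629) (3.920067310333252, 34.62546920776367) [0.411  0.2751 0.08  ]
side 190 (211.49647903442383, 152.83516120910645) (27.623409271240234, 40.70393753051758) [0.5051 0.3012 0.08  ]
side 108 (211.58123779296875, 154.0261516571045) (29.494335174560547, 43.76338195800781) [0.5041 0.2953 0.08  ]
side 69 (211.0264549255371, -95.77752685546875) (44.01120376586914, 465.3335266113281) [1.5123 5.2032 0.08  ]
```

>>> {"name": "play_rows", "arguments": {
  "targets": "-0.7 0 0 -0.02 -0.12; -0.7 0 0 -0.02 -0.24; -0.7 0 0 -0.02 -0.286; -0.7 0 0 -0.02 -0.286; -0.7 0 0 -0.02 -0.286",
  "squeeze": 40
}}

```text
clock: 0.77
tcp_pos: [0.1916, 0.6471, 0.2512]
orientation: [-0.006, -3.141, 0.0]
contact_force: [-0.7, 0.1, -0.2]
grip_width: 0.0732
gripper_force: 0.0
```

>>> {"name": "play_rows", "arguments": {
  "targets": "-0.7 -0.22 -0.25 0 0; -0.7 -0.22 -0.25 0 0; -0.7 -0.22 -0.25 0 0; -0.7 -0.22 -0.25 0 0; -0.7 -0.22 -0.25 0 0; -0.7 -0.22 -0.25 0 0; -0.7 -0.22 -0.25 0 0; -0.7 -0.22 -0.25 0 0"
}}

```text
clock: 1.43
tcp_pos: [0.4121, 0.395, 0.2513]
orientation: [0.006, 3.142, 0.0]
contact_force: [1.0, 0.5, -0.3]
grip_width: 0.0724
gripper_force: 0.0
```

>>> {"name": "play_rows", "arguments": {
  "targets": "-0.7 -0.08 -0.3 0 0; -0.7 -0.08 -0.3 0 0; -0.7 -0.08 -0.3 0 0; -0.7 -0.08 -0.3 0 0; -0.7 -0.08 -0.3 0 0; -0.7 -0.08 -0.3 0 0; -0.7 -0.08 -0.3 0 0; -0.7 -0.08 -0.3 0 0"
}}

```text
clock: 2.1
tcp_pos: [0.4914, 0.0906, 0.2515]
orientation: [0.016, 3.141, -0.002]
contact_force: [-0.0, -0.0, 0.6]
grip_width: 0.0729
gripper_force: 0.0
```

>>> {"name": "play_rows", "arguments": {
  "targets": "-0.7 -0.013 -0.037 0 0; -0.7 -0.013 -0.073 0 0; -0.7 -0.013 -0.073 0 0; -0.7 -0.013 -0.073 0.04 0; -0.7 -0.013 -0.073 0.08 0; -0.7 -0.013 -0.073 0.1 0; -0.7 -0.013 -0.073 0.1 0"
}}

```text
clock: 2.68
tcp_pos: [0.4999, 0.0234, 0.1472]
orientation: [-0.005, -3.133, 0.003]
contact_force: [-0.3, -0.0, 0.7]
grip_width: 0.0725
gripper_force: 0.0
```

>>> {"name": "play_rows", "arguments": {
  "targets": "-0.7 -0.005 0 0 0; -0.7 -0.005 0 0 0; -0.7 -0.005 0 0 0; -0.7 -0.005 0 0 0"
}}

```text
clock: 3.02
tcp_pos: [0.5097, 0.0239, 0.1529]
orientation: [0.003, 3.139, 0.001]
contact_force: [-0.8, -0.0, 0.4]
grip_width: 0.0729
gripper_force: 0.0
```

```bash
python3 - <<'E'
from h import *
o=r.get_obs();print(o["tcp_pos"],o["orientation"],proj("side",o["tcp_pos"]))
a=r.grab_frame("side")[110:270,170:320,::-1];b=r.grab_frame("top")[180:310,190:340,::-1]
f=lambda x:cv2.resize(x,(400,600*0+int(400*x.shape[0]/x.shape[1])),interpolation=cv2.INTER_CUBIC)
a=f(a);b=f(b);h=min(len(a),len(b)); 
o=np.zeros((440,800,3),np.uint8);o[:len(a),:400]=a[:440];o[:len(b),400:]=b
cv2.imwrite("pics/g1.png",o)
E
```

```text
[0.50974752 0.02389048 0.1529304 ] [3.33889630e-03 3.13854244e+00 1.18221245e-03] [233.47642941 194.05154628]
```

View pics/g1.png

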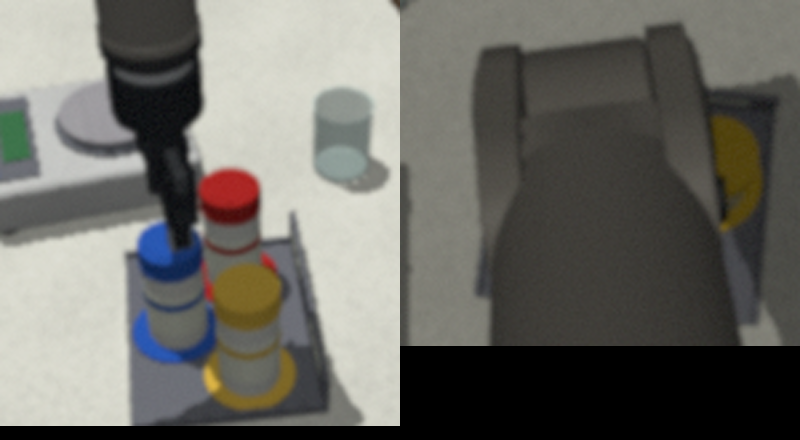

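The side view shows the gripper just above the blue lid (at (170,245) in the left panel). The view from above is covered by the arm. Next I go down and grip.

>>> {"name": "play_rows", "arguments": {
  "targets": "-0.7 0.005 0 0.02 0; -0.7 0.005 0 0.04 0; -0.7 0.005 0 0.056 0; -0.7 0.005 0 0.056 0; -0.7 0.005 0 0.056 0; -0.7 0.005 0 0.056 0"
}}

```text
clock: 3.62
tcp_pos: [0.5042, 0.0237, 0.0963]
orientation: [0.003, 3.14, 0.0]
contact_force: [-0.6, 0.4, 0.9]
grip_width: 0.0725
gripper_force: 0.0
```

>>> {"name": "play_rows", "arguments": {
  "targets": "0.5 0.005 0 0 0; 0.5 0.005 0 0 0; 0.5 0.005 0 0 0; 0.5 0.005 0 0 0; 0.5 0.005 0 0 0; 0.5 0.005 0 0 0"
}}

```text
clock: 4.12
tcp_pos: [0.4998, 0.0242, 0.0968]
orientation: [0.003, 3.138, 0.002]
contact_force: [-0.2, 0.7, 6.9]
grip_width: 0.0591
gripper_force: 42.4
```

>>> {"name": "play_rows", "arguments": {
  "targets": "0.5 0 0 -0.01 0; 0.5 0 0 -0.03 0; 0.5 0 0 -0.06 0; 0.5 0 0 -0.1 0; 0.5 0 0 -0.14 0; 0.5 0 0 -0.15 0; 0.5 0 0 -0.15 0; 0.5 0 0 -0.15 0"
}}

```text
clock: 4.78
tcp_pos: [0.498, 0.0236, 0.2454]
orientation: [0.003, 3.141, 0.001]
contact_force: [-1.0, -0.2, -2.1]
grip_width: 0.0591
gripper_force: 43.5
```

>>> {"name": "play_rows", "arguments": {
  "targets": "0.5 -0.003 -0.02 0 0; 0.5 -0.01 -0.06 0 0; 0.5 -0.016 -0.1 0 0; 0.5 -0.022 -0.14 0 0; 0.5 -0.028 -0.18 0 0; 0.5 -0.034 -0.22 0 0; 0.5 -0.04 -0.26 0 0; 0.5 -0.046 -0.3 0 0"
}}

```text
clock: 5.45
tcp_pos: [0.5423, -0.2776, 0.2424]
orientation: [-0.003, -3.137, -0.002]
contact_force: [0.7, 0.1, -1.3]
grip_width: 0.0592
gripper_force: 43.5
```

>>> {"name": "play_rows", "arguments": {
  "targets": "0.5 -0.008 -0.04 0 0; 0.5 -0.008 -0.06 0 0; 0.5 -0.008 -0.06 0.03 0; 0.5 -0.008 -0.06 0.06 0; 0.5 -0.008 -0.06 0.09 0; 0.5 -0.008 -0.06 0.12 0; 0.5 -0.008 -0.06 0.135 0; 0.5 -0.008 -0.06 0.135 0"
}}

```text
clock: 6.12
tcp_pos: [0.5473, -0.3338, 0.1034]
orientation: [-0.003, -3.13, -0.008]
contact_force: [-0.6, 0.8, -0.7]
grip_width: 0.0591
gripper_force: 43.7
```

>>> {"name": "play_rows", "arguments": {
  "targets": "0.5 -0.005 0 0.003 0; 0.5 -0.005 0 0.006 0; 0.5 -0.005 0 0.009 0; 0.5 -0.005 0 0.01 0; 0.5 -0.005 0 0.011 0; 0.5 -0.005 0 0.011 0"
}}

```text
clock: 6.62
tcp_pos: [0.5569, -0.3365, 0.0997]
orientation: [0.003, 3.141, -0.0]
contact_force: [1.1, -0.4, -1.9]
grip_width: 0.0591
gripper_force: 43.7
```

>>> {"name": "play_rows", "arguments": {
  "targets": "0.5 0 0 0.003 0; 0.5 0 0 0.006 0; 0.5 0 0 0.008 0; 0.5 0 0 0.01 0; 0.5 0 0 0.01 0; 0.5 0 0 0.01 0"
}}

```text
clock: 7.12
tcp_pos: [0.5574, -0.3364, 0.09]
orientation: [0.003, 3.141, 0.0]
contact_force: [-0.9, 1.4, 4.8]
grip_width: 0.0592
gripper_force: 44.1
```

>>> {"name": "play_rows", "arguments": {
  "targets": "-0.7 0 0 0 0; -0.7 0 0 0 0; -0.7 0 0 0 0; -0.7 0 0 0 0; -0.7 0 0 -0.03 0; -0.7 0 0 -0.06 0; -0.7 0 0 -0.1 0; -0.7 0 0 -0.1 0"
}}

```text
clock: 7.78
tcp_pos: [0.5601, -0.3394, 0.197]
orientation: [0.004, 3.131, -0.008]
contact_force: [1.3, -1.1, 0.8]
grip_width: 0.072
gripper_force: 0.0
```

>>> {"name": "play_rows", "arguments": {
  "targets": "-0.7 0 0.04 0 0; -0.7 0 0.08 0 0; -0.7 0 0.12 0 0; -0.7 0 0.16 0 0; -0.7 0 0.2 0 0; -0.7 0 0.24 0 0; -0.7 0 0.27 0 0; -0.7 0 0.283 0 0"
}}

```text
clock: 8.45
tcp_pos: [0.5574, -0.0475, 0.189]
orientation: [0.007, -3.141, -0.004]
contact_force: [0.3, 0.4, 0.3]
grip_width: 0.0723
gripper_force: 0.0
```

>>> {"name": "play_rows", "arguments": {
  "targets": "-0.7 0 0 0 0; -0.7 0 0 0 0; -0.7 0 0 0 0"
}}

```text
clock: 8.7
tcp_pos: [0.5573, -0.0551, 0.1893]
orientation: [0.006, 3.141, -0.001]
contact_force: [0.2, -0.7, 0.4]
grip_width: 0.0727
gripper_force: 0.0
```

```bash
python3 - <<'E'
from h import *
o=r.get_obs();print(o["clock"],o["tcp_pos"],o["orientation"],proj("side",o["tcp_pos"]))
a=r.grab_frame("side");cv2.imwrite("pics/g2.png",cv2.resize(a[110:410,130:380,::-1],None,fx=2,fy=2))
for c in("red","blue","yellow"): print(c,blobs(a,c,(170,110,350,410)))
E
```

```text
8.7 [ 0.55726574 -0.05508004  0.18932851] [ 5.73216665e-03  3.14135449e+00 -1.33691858e-03] [261.71539278 200.23458474]
red [([245, 175, 16, 19, 171], [251.0, 185.4]), ([243, 208, 6, 15, 55], [245.6, 215.1])]
blue [([332, 166, 18, 40, 407], [342.9, 180.4]), ([220, 221, 31, 25, 625], [235.4, 233.5]), ([294, 310, 32, 34, 851], [309.6, 326.4])]
yellow [([250, 209, 25, 25, 505], [262.0, 221.0]), ([247, 241, 34, 23, 283], [263.3, 254.3])]
```

View pics/g2.png

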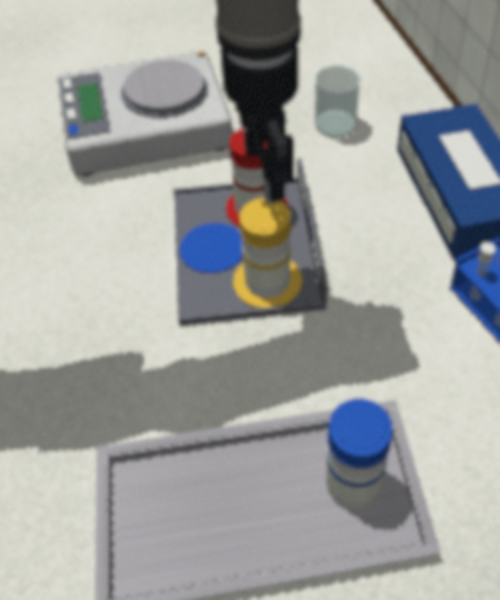

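The blue jar stands upright near the rear end of the steel tray, with its lid at (360,430) in this crop. The blue disc is bare at (213,247), and the gripper hangs over the yellow lid at (265,215).

>>> {"name": "play_rows", "arguments": {
  "targets": "-0.7 0.002 0.002 0.03 0; -0.7 0.002 0.002 0.06 0; -0.7 0.002 0.002 0.08 0; -0.7 0.002 0.002 0.092 0; -0.7 0.002 0.002 0.092 0; -0.7 0.002 0.002 0.092 0"
}}

```text
clock: 9.25
tcp_pos: [0.5554, -0.0526, 0.0974]
orientation: [-0.006, -3.141, 0.001]
contact_force: [0.4, -0.5, 0.3]
grip_width: 0.0727
gripper_force: 0.0
```

>>> {"name": "play_rows", "arguments": {
  "targets": "0.5 0 0 0 0; 0.5 0 0 0 0; 0.5 0 0 0 0; 0.5 0 0 0 0; 0.5 0 0 0 0; 0.5 0 0 0 0"
}}

```text
clock: 9.75
tcp_pos: [0.5567, -0.0519, 0.0989]
orientation: [0.003, 3.138, -0.0]
contact_force: [-0.7, -0.6, 6.4]
grip_width: 0.0587
gripper_force: 43.6
```

>>> {"name": "play_rows", "arguments": {
  "targets": "0.5 0 0 -0.01 0; 0.5 0 0 -0.03 0; 0.5 0 0 -0.06 0; 0.5 0 0 -0.1 0; 0.5 0 0 -0.13 0; 0.5 0 0 -0.13 0; 0.5 0 0 -0.13 0; 0.5 0 0 -0.13 0"
}}

```text
clock: 10.42
tcp_pos: [0.5546, -0.0511, 0.227]
orientation: [-0.002, -3.141, -0.001]
contact_force: [-0.2, 0.1, -0.6]
grip_width: 0.0585
gripper_force: 43.8
```

>>> {"name": "play_rows", "arguments": {
  "targets": "0.5 0.006 -0.02 0 0; 0.5 0.019 -0.06 0 0; 0.5 0.032 -0.1 0 0; 0.5 0.045 -0.138 0 0; 0.5 0.058 -0.176 0 0; 0.5 0.07 -0.214 0 0; 0.5 0.082 -0.252 0 0; 0.5 0.088 -0.272 0 0"
}}

```text
clock: 11.08
tcp_pos: [0.4629, -0.3277, 0.2259]
orientation: [-0.011, -3.138, 0.001]
contact_force: [0.5, -0.2, -1.8]
grip_width: 0.0589
gripper_force: 43.8
```

>>> {"name": "play_rows", "arguments": {
  "targets": "0.5 0 0 0 0; 0.5 0 0 0.03 0; 0.5 0 0 0.06 0; 0.5 0 0 0.09 0; 0.5 0 0 0.11 0; 0.5 0 0 0.125 0; 0.5 0 0 0.125 0; 0.5 0 0 0.125 0"
}}

```text
clock: 11.75
tcp_pos: [0.4657, -0.3221, 0.1008]
orientation: [-0.002, -3.138, -0.003]
contact_force: [0.2, -0.1, -0.4]
grip_width: 0.059
gripper_force: 43.9
```

>>> {"name": "play_rows", "arguments": {
  "targets": "0.5 0 0 0.003 0; 0.5 0 0 0.006 0; 0.5 0 0 0.008 0; 0.5 0 0 0.0095 0; 0.5 0 0 0.0095 0; 0.5 0 0 0.0095 0"
}}

```text
clock: 12.25
tcp_pos: [0.4669, -0.3232, 0.093]
orientation: [0.003, 3.141, 0.0]
contact_force: [0.0, -0.2, -0.9]
grip_width: 0.059
gripper_force: 43.9
```

>>> {"name": "play_rows", "arguments": {
  "targets": "0.5 0 0 0.001 0; 0.5 0 0 0.002 0; 0.5 0 0 0.003 0; 0.5 0 0 0.003 0; 0.5 0 0 0.003 0"
}}

```text
clock: 12.67
tcp_pos: [0.4679, -0.3235, 0.0919]
orientation: [0.003, 3.139, 0.0]
contact_force: [-3.8, 4.0, 16.7]
grip_width: 0.059
gripper_force: 45.7
```

>>> {"name": "play_rows", "arguments": {
  "targets": "-0.7 0 0 0 0; -0.7 0 0 0 0; -0.7 0 0 0 0; -0.7 0 0 0 0; -0.7 0 0 -0.03 0; -0.7 0 0 -0.06 0; -0.7 0 0 -0.1 0; -0.7 0 0 -0.12 0"
}}

```text
clock: 13.33
tcp_pos: [0.4677, -0.3245, 0.2135]
orientation: [0.004, 3.138, -0.003]
contact_force: [1.2, -0.4, 0.9]
grip_width: 0.0728
gripper_force: 0.0
```

>>> {"name": "play_rows", "arguments": {
  "targets": "-0.7 -0.01 0.038 0 0; -0.7 -0.02 0.077 0 0; -0.7 -0.03 0.115 0 0; -0.7 -0.04 0.153 0 0; -0.7 -0.05 0.191 0 0; -0.7 -0.06 0.229 0 0; -0.7 -0.07 0.267 0 0; -0.7 -0.08 0.3 0 0"
}}

```text
clock: 14.0
tcp_pos: [0.5475, -0.0205, 0.2097]
orientation: [-0.001, -3.141, -0.001]
contact_force: [0.5, 0.1, -0.3]
grip_width: 0.0725
gripper_force: 0.0
```

>>> {"name": "play_rows", "arguments": {
  "targets": "-0.7 -0.01 0.038 0 0; -0.7 -0.02 0.077 0 0; -0.7 -0.029 0.102 0 0; -0.7 -0.029 0.102 0 0; -0.7 -0.029 0.102 0 0; -0.7 -0.029 0.102 0 0"
}}

```text
clock: 14.5
tcp_pos: [0.5763, 0.0776, 0.2095]
orientation: [-0.004, -3.141, 0.001]
contact_force: [-0.8, -1.1, -0.2]
grip_width: 0.0725
gripper_force: 0.0
```

```bash
python3 - <<'E'
from h import *
o=r.get_obs();print(o["clock"],o["tcp_pos"],o["orientation"],proj("side",o["tcp_pos"]))
a=r.grab_frame("side");cv2.imwrite("pics/g3.png",cv2.resize(a[110:410,130:380,::-1],None,fx=2,fy=2))
for c in("red","blue","yellow"): print(c,blobs(a,c,(170,110,330,410)))
E
```

```text
14.5 [0.57626524 0.07760074 0.20945554] [-3.88064560e-03 -3.14090426e+00  1.48603946e-03] [253.04513692 156.61093942]
red [([245, 174, 22, 20, 366], [255.5, 183.6]), ([268, 206, 6, 15, 62], [270.4, 212.5]), ([243, 208, 14, 17, 97], [248.4, 217.6])]
blue [([220, 221, 33, 25, 643], [235.8, 233.5]), ([294, 310, 32, 34, 849], [309.6, 326.3])]
yellow [([247, 236, 34, 28, 732], [263.3, 249.8]), ([243, 319, 32, 35, 908], [259.3, 336.2])]
```

View pics/g3.png

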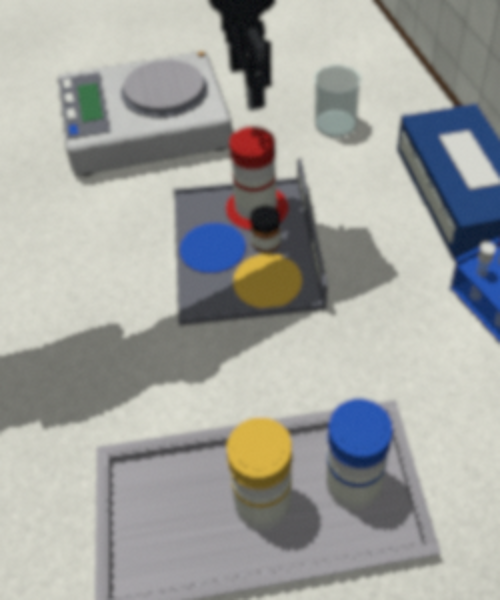

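Blue and yellow stand upright in the steel tray (lids at (360,430) and (260,450)). The red jar at (252,150) and the amber jar at (265,225) are undisturbed, with the gripper above red.

>>> {"name": "play_rows", "arguments": {
  "targets": "-0.7 -0.001 0.001 0.04 0; -0.7 -0.001 0.001 0.08 0; -0.7 -0.001 0.001 0.1 0; -0.7 -0.001 0.001 0.112 0; -0.7 -0.001 0.001 0.112 0; -0.7 -0.001 0.001 0.112 0"
}}

```text
clock: 15.05
tcp_pos: [0.5779, 0.0784, 0.0983]
orientation: [0.006, 3.141, -0.001]
contact_force: [0.9, -0.0, -0.0]
grip_width: 0.0726
gripper_force: 0.0
```

>>> {"name": "play_rows", "arguments": {
  "targets": "0.5 0 0 0 0; 0.5 0 0 0 0; 0.5 0 0 0 0; 0.5 0 0 0 0; 0.5 0 0 0 0; 0.5 0 0 0 0"
}}

```text
clock: 15.55
tcp_pos: [0.5792, 0.0795, 0.0999]
orientation: [0.003, 3.138, 0.001]
contact_force: [-0.7, 0.3, 6.9]
grip_width: 0.0591
gripper_force: 43.0
```

>>> {"name": "play_rows", "arguments": {
  "targets": "0.5 0 0 -0.01 0; 0.5 0 0 -0.03 0; 0.5 0 0 -0.06 0; 0.5 0 0 -0.1 0; 0.5 0 0 -0.13 0; 0.5 0 0 -0.14 0; 0.5 0 0 -0.14 0; 0.5 0 0 -0.14 0"
}}

```text
clock: 16.22
tcp_pos: [0.5771, 0.0797, 0.2377]
orientation: [0.002, 3.142, 0.001]
contact_force: [-0.7, -0.5, -2.0]
grip_width: 0.059
gripper_force: 43.7
```

>>> {"name": "play_rows", "arguments": {
  "targets": "0.5 0.009 -0.018 0 0; 0.5 0.027 -0.053 0 0; 0.5 0.045 -0.088 0 0; 0.5 0.063 -0.123 0 0; 0.5 0.081 -0.158 0 0; 0.5 0.099 -0.193 0 0; 0.5 0.117 -0.228 0 0; 0.5 0.135 -0.263 0 0"
}}

```text
clock: 16.88
tcp_pos: [0.4394, -0.184, 0.2358]
orientation: [-0.002, -3.138, -0.001]
contact_force: [0.7, 0.2, -1.4]
grip_width: 0.0589
gripper_force: 43.7
```

>>> {"name": "play_rows", "arguments": {
  "targets": "0.5 0.018 -0.035 0 0; 0.5 0.036 -0.07 0 0; 0.5 0.054 -0.105 0 0; 0.5 0.064 -0.126 0 0; 0.5 0.064 -0.126 0.03 0; 0.5 0.064 -0.126 0.06 0; 0.5 0.064 -0.126 0.09 0; 0.5 0.064 -0.126 0.12 0"
}}

```text
clock: 17.55
tcp_pos: [0.3761, -0.3082, 0.1148]
orientation: [-0.004, -3.138, -0.002]
contact_force: [0.8, 0.5, -0.8]
grip_width: 0.0591
gripper_force: 43.8
```

>>> {"name": "play_rows", "arguments": {
  "targets": "0.5 0 0 0.01 0; 0.5 0 0 0.015 0; 0.5 0 0 0.015 0; 0.5 0 0 0.015 0; 0.5 0 0 0.015 0"
}}

```text
clock: 17.97
tcp_pos: [0.3787, -0.3097, 0.1041]
orientation: [0.003, 3.139, -0.002]
contact_force: [0.6, -0.3, -1.8]
grip_width: 0.0588
gripper_force: 43.9
```

>>> {"name": "play_rows", "arguments": {
  "targets": "0.5 0 0 0.003 0; 0.5 0 0 0.006 0; 0.5 0 0 0.009 0; 0.5 0 0 0.0105 0; 0.5 0 0 0.0115 0; 0.5 0 0 0.0115 0"
}}

```text
clock: 18.47
tcp_pos: [0.3792, -0.3091, 0.0928]
orientation: [0.002, 3.139, 0.001]
contact_force: [-2.0, 5.6, 17.9]
grip_width: 0.0591
gripper_force: 45.7
```

>>> {"name": "play_rows", "arguments": {
  "targets": "-0.7 0 0 0 0; -0.7 0 0 0 0; -0.7 0 0 0 0; -0.7 0 0 0 0; -0.7 0 0 -0.03 0; -0.7 0 0 -0.06 0; -0.7 0 0 -0.1 0; -0.7 0 0 -0.12 0"
}}

```text
clock: 19.13
tcp_pos: [0.3784, -0.3103, 0.2145]
orientation: [0.005, 3.139, -0.003]
contact_force: [0.2, -1.2, -0.0]
grip_width: 0.0725
gripper_force: 0.0
```

>>> {"name": "play_rows", "arguments": {
  "targets": "-0.7 -0.02 0.034 0 0; -0.7 -0.04 0.068 0 0; -0.7 -0.06 0.102 0 0; -0.7 -0.08 0.136 0 0; -0.7 -0.1 0.17 0 0; -0.7 -0.12 0.204 0 0; -0.7 -0.14 0.238 0 0; -0.7 -0.16 0.272 0 0"
}}

```text
clock: 19.8
tcp_pos: [0.5388, -0.0355, 0.2111]
orientation: [-0.003, -3.141, -0.0]
contact_force: [1.0, 1.0, 0.1]
grip_width: 0.0726
gripper_force: 0.0
```

>>> {"name": "play_rows", "arguments": {
  "targets": "-0.7 -0.02 0.034 0 0; -0.7 -0.032 0.05 0.02 0; -0.7 -0.032 0.05 0.06 0; -0.7 -0.032 0.05 0.085 0; -0.7 -0.032 0.05 0.085 0; -0.7 -0.032 0.05 0.085 0; -0.7 -0.032 0.05 0.085 0"
}}

```text
clock: 20.38
tcp_pos: [0.5713, 0.0119, 0.1276]
orientation: [0.005, 3.14, -0.0]
contact_force: [0.7, -0.5, 1.1]
grip_width: 0.0727
gripper_force: 0.0
```

```bash
python3 - <<'E'
from h import *
np.set_printoptions(precision=4,suppress=True)
o=r.get_obs();t=o["tcp_pos"];print(o["clock"],t,o["orientation"],proj("side",t))
a=r.grab_frame("side");cv2.imwrite("pics/g4.png",cv2.resize(a[130:280,190:310,::-1],None,fx=4,fy=4,interpolation=cv2.INTER_CUBIC))
for c in("red","blue","yellow"): print(c,blobs(a,c,(170,110,330,410)))
print("amber top/bottom",proj("side",[.572,.0125,.06]),proj("side",[.572,.0125,.008]))
g=a.max(2)[205:240,250:275]; m=(g<60).astype(np.uint8); n,l,s,c=cv2.connectedComponentsWithStats(m); print([(s[i].tolist(),(c[i]+[250,205]).round(1)) for i in range(1,n)])
E
```

```text
20.3833 [0.5713 0.0119 0.1276] [ 0.0045  3.14   -0.0001] [259.9859 199.3764]
red [([243, 203, 31, 22, 393], [256.5, 212.4]), ([193, 326, 34, 35, 930], [209.9, 342.7])]
blue [([220, 221, 33, 25, 642], [235.9, 233.5]), ([294, 310, 32, 34, 850], [309.5, 326.3])]
yellow [([247, 236, 34, 28, 731], [263.3, 249.9]), ([243, 319, 32, 35, 904], [259.3, 336.2])]
amber top/bottom [261.0373 218.2899] [261.6316 231.795 ]
[([12, 0, 7, 3, 19], array([265. , 205.9])), ([6, 9, 14, 13, 153], array([262.4, 220.1]))]
```

View pics/g4.png

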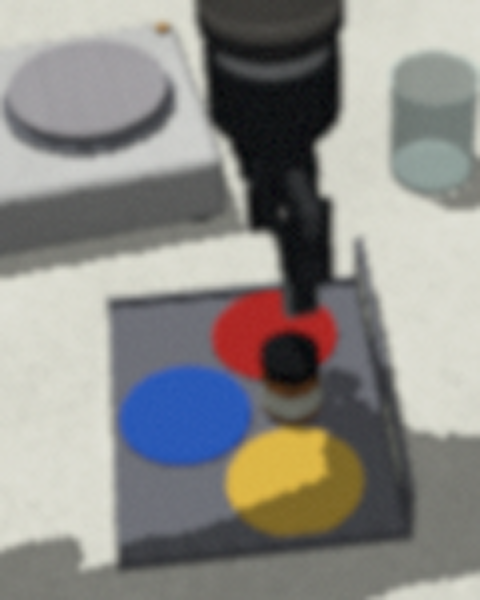

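The amber jar stands free, its black lid at (290,358) in the crop. All three discs are bare, and the fingers are directly above the amber jar.

>>> {"name": "play_rows", "arguments": {
  "targets": "-0.7 -0.002 0 0.03 0; -0.7 -0.002 0 0.06 0; -0.7 -0.002 0 0.085 0; -0.7 -0.002 0 0.1 0; -0.7 -0.002 0 0.105 0; -0.7 -0.002 0 0.105 0; -0.7 -0.002 0 0.105 0",
  "squeeze": 30
}}

```text
clock: 21.02
tcp_pos: [0.5738, 0.0124, 0.023]
orientation: [0.003, 3.139, 0.001]
contact_force: [0.2, -0.6, 0.4]
grip_width: 0.0727
gripper_force: 0.0
```

>>> {"name": "play_rows", "arguments": {
  "targets": "0.7 0 0 0 0; 0.7 0 0 0 0; 0.7 0 0 0 0; 0.7 0 0 0 0; 0.7 0 0 0 0; 0.7 0 0 0 0; 0.7 0 0 0 0"
}}

```text
clock: 21.6
tcp_pos: [0.5734, 0.0128, 0.0227]
orientation: [0.003, 3.14, 0.001]
contact_force: [-1.4, 1.2, 6.5]
grip_width: 0.0393
gripper_force: 29.4
```

>>> {"name": "play_rows", "arguments": {
  "targets": "0.7 0 0 -0.01 0; 0.7 0 0 -0.03 0; 0.7 0 0 -0.06 0; 0.7 0 0 -0.1 0; 0.7 0 0 -0.14 0; 0.7 0 0 -0.16 0; 0.7 0 0 -0.16 0; 0.7 0 0 -0.16 0"
}}

```text
clock: 22.27
tcp_pos: [0.5731, 0.0127, 0.1832]
orientation: [0.003, 3.138, 0.002]
contact_force: [0.0, 0.3, -2.8]
grip_width: 0.0393
gripper_force: 30.4
```

>>> {"name": "play_rows", "arguments": {
  "targets": "0.7 0.005 0.02 0 0; 0.7 0.014 0.06 0 0; 0.7 0.023 0.1 0 0; 0.7 0.033 0.14 0 0; 0.7 0.042 0.18 0 0; 0.7 0.052 0.22 0 0; 0.7 0.061 0.26 0 0; 0.7 0.07 0.294 0 0"
}}

```text
clock: 22.93
tcp_pos: [0.5007, 0.3092, 0.1797]
orientation: [-0.0, -3.139, 0.002]
contact_force: [0.4, 0.0, -0.3]
grip_width: 0.039
gripper_force: 30.4
```

>>> {"name": "play_rows", "arguments": {
  "targets": "0.7 0 0 0 0; 0.7 0 0 0.02 0; 0.7 0 0 0.04 0; 0.7 0 0 0.06 0; 0.7 0 0 0.07 0; 0.7 0 0 0.07 0; 0.7 0 0 0.07 0"
}}

```text
clock: 23.52
tcp_pos: [0.5025, 0.3059, 0.1106]
orientation: [-0.004, -3.14, 0.002]
contact_force: [-0.3, 0.3, -0.2]
grip_width: 0.0392
gripper_force: 30.5
```

```bash
python3 - <<'E'
from h import *
np.set_printoptions(precision=4,suppress=True)
o=r.get_obs();t=o["tcp_pos"];print(o["clock"],t,o["orientation"],proj("side",[*t[:2],.08]))
a=r.grab_frame("side");cv2.imwrite("pics/g5.png",cv2.resize(a[100:220,130:280,::-1],None,fx=4,fy=4,interpolation=cv2.INTER_CUBIC))
E
```

```text
23.5167 [0.5025 0.3059 0.1106] [-0.0036 -3.14    0.0025] [210.3458 152.0842]
```

View pics/g5.png

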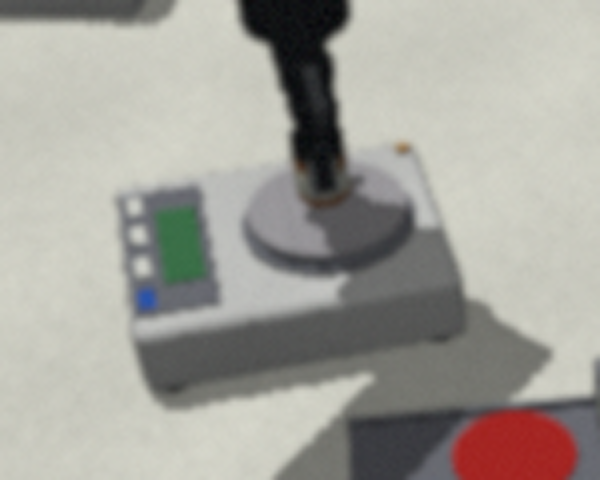

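The amber jar hangs over the pan, whose top ellipse is centred at about (328,209) in the crop. The aim point projects to (321,208), so it is within about 4 mm.

>>> {"name": "play_rows", "arguments": {
  "targets": "0.7 -0.002 0.001 0.003 0; 0.7 -0.002 0.001 0.006 0; 0.7 -0.002 0.001 0.009 0; 0.7 -0.002 0.001 0.011 0; 0.7 -0.002 0.001 0.013 0; 0.7 -0.002 0.001 0.013 0; 0.7 -0.002 0.001 0.013 0"
}}

```text
clock: 24.15
tcp_pos: [0.5049, 0.3077, 0.0982]
orientation: [-0.003, -3.141, 0.0]
contact_force: [-0.5, 0.6, -0.4]
grip_width: 0.0391
gripper_force: 30.5
```

>>> {"name": "play_rows", "arguments": {
  "targets": "0.7 0 0 0.001 0; 0.7 0 0 0.002 0; 0.7 0 0 0.0025 0; 0.7 0 0 0.0025 0; 0.7 0 0 0.0025 0"
}}

```text
clock: 24.57
tcp_pos: [0.505, 0.3077, 0.0958]
orientation: [-0.003, -3.142, 0.0]
contact_force: [-0.6, 0.4, -0.4]
grip_width: 0.0392
gripper_force: 30.5
```

>>> {"name": "play_rows", "arguments": {
  "targets": "0.7 0 0 0.0005 0; 0.7 0 0 0.001 0; 0.7 0 0 0.0015 0; 0.7 0 0 0.0015 0; 0.7 0 0 0.0015 0"
}}

```text
clock: 24.98
tcp_pos: [0.505, 0.3077, 0.0947]
orientation: [0.003, 3.142, 0.001]
contact_force: [-2.2, -1.4, 5.2]
grip_width: 0.0391
gripper_force: 30.9
```

>>> {"name": "play_rows", "arguments": {
  "targets": "-0.4 0 0 0 0; -0.4 0 0 0 0; -0.4 0 0 0 0; -0.4 0 0 0 0; -0.4 0 0 0 0; -0.4 0 0 -0.03 0; -0.4 0 0 -0.07 0; -0.4 0 0 -0.11 0"
}}

```text
clock: 25.65
tcp_pos: [0.5042, 0.307, 0.2046]
orientation: [-0.003, -3.14, 0.004]
contact_force: [0.9, 0.0, 0.3]
grip_width: 0.0595
gripper_force: 0.0
```

>>> {"name": "play_rows", "arguments": {
  "targets": "-0.7 0 -0.04 -0.01 0; -0.7 0 -0.08 -0.01 0; -0.7 0 -0.12 -0.01 0; -0.7 0 -0.16 -0.01 0; -0.7 0 -0.2 -0.01 0; -0.7 0 -0.24 -0.01 0; -0.7 0 -0.28 -0.01 0; -0.7 0 -0.32 -0.01 0"
}}

```text
clock: 26.32
tcp_pos: [0.504, -0.0142, 0.2145]
orientation: [0.003, 3.141, 0.001]
contact_force: [0.5, 0.1, 0.6]
grip_width: 0.0731
gripper_force: 0.0
```

>>> {"name": "play_rows", "arguments": {
  "targets": "-0.7 0 -0.04 0 0; -0.7 0 -0.08 0 0; -0.7 0.012 -0.115 0 0; -0.7 0.03 -0.15 0 0; -0.7 0.048 -0.185 0 0; -0.7 0.066 -0.22 0 0; -0.7 0.084 -0.255 0 0; -0.7 0.105 -0.285 0 0"
}}

```text
clock: 26.98
tcp_pos: [0.398, -0.2993, 0.2146]
orientation: [0.004, 3.141, -0.001]
contact_force: [1.0, -0.6, 0.5]
grip_width: 0.0724
gripper_force: 0.0
```

```bash
python3 - <<'E'
from h import *
np.set_printoptions(precision=4,suppress=True)
o=r.get_obs();t=o["tcp_pos"];print(o["clock"],t,o["orientation"])
b=r.grab_frame("top");a=r.grab_frame("side")
cv2.imwrite("pics/g6.png",np.hstack([cv2.resize(b[180:380,80:345,::-1],(400,302)),cv2.resize(a[100:260,130:342,::-1],(400,302))]))
for n,im,bx in(("top",b,(205,195,345,310)),("side",a,(205,165,300,275))):
  for c in("red","blue","yellow"):
    for s,ce in blobs(im,c,bx): print(n,c,s,ce,ray(n,ce,.011))
E
```

```text
26.9833 [ 0.398  -0.2993  0.2146] [ 0.0036  3.1405 -0.0014]
top red [227, 223, 40, 38, 1182] [246.5, 241.4] [0.5799 0.0819 0.011 ]
top blue [253, 255, 40, 40, 1249] [272.8, 274.1] [0.5027 0.0292 0.011 ]
top yellow [286, 228, 40, 40, 1224] [305.7, 247.4] [ 0.5553 -0.0481  0.011 ]
side red [243, 202, 31, 23, 552] [258.2, 213.3] [0.5823 0.0789 0.011 ]
side blue [221, 222, 32, 24, 637] [235.9, 233.5] [0.5051 0.0258 0.011 ]
side yellow [247, 237, 34, 27, 722] [263.3, 250.0] [ 0.5573 -0.0508  0.011 ]
```

View pics/g6.png

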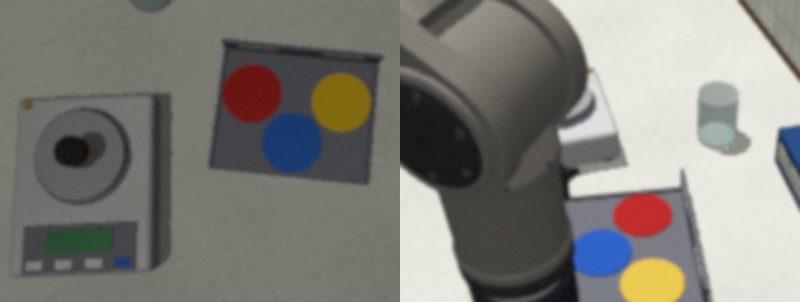

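The left panel shows the amber jar upright on the pan, lid at (71,150) and pan centre near (80,155). The tray and its three discs are clear.

```bash
python3 - <<'E'
from h import *
np.set_printoptions(precision=4,suppress=True)
b=r.grab_frame("top");x0,y0,x1,y1=95,245,172,325
g=b.max(2)[y0:y1,x0:x1]; m=(g<40).astype(np.uint8); n,l,s,c=cv2.connectedComponentsWithStats(m)
for i in range(1,n):
    if s[i,4]>60: p=(s[i,0]+s[i,2]/2-.5+x0,s[i,1]+s[i,3]/2-.5+y0); print(s[i],c[i]+[x0,y0],p,ray("top",c[i]+[x0,y0],.132),ray("top",p,.132))
cv2.imwrite("pics/g7.png",cv2.resize(b[y0:y1,x0:x1,::-1],None,fx=7,fy=7,interpolation=cv2.INTER_CUBIC))
A=[.505,.3077]
print(proj("top",[*A,.132]),proj("top",[.5025,.31,.08]),proj("top",[.5025,.31,.132]))
E
```

```text
[ 22  26  22  19 338] [127.4349 279.8343] (np.float64(127.5), np.float64(280.0)) [0.504  0.3039 0.132 ] [0.5037 0.3037 0.132 ]
[125.4238 279.4692] [133.5139 282.891 ] [124.2208 280.8856]
```

View pics/g7.png

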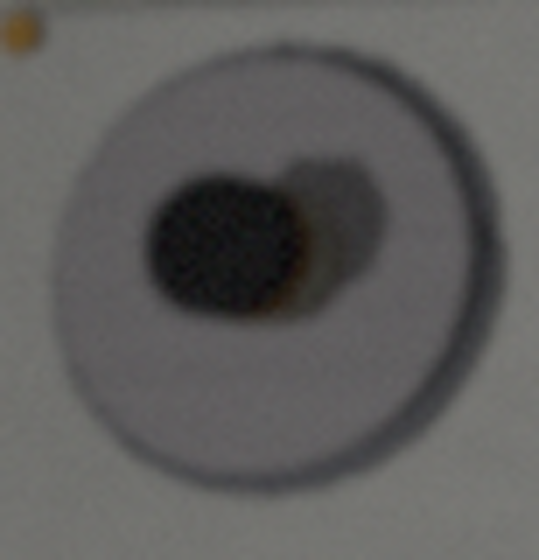

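The amber lid is at about (221,248) and the pan at (262,268) in the crop. Allowing for height parallax, the jar is 4–6 mm from the pan's centre, upright and good enough. Now I return the red jar.

>>> {"name": "play_rows", "arguments": {
  "targets": "-0.7 0.019 -0.01 0 0; -0.7 0.019 -0.01 0.02 0; -0.7 0.019 -0.01 0.06 0; -0.7 0.019 -0.01 0.09 0; -0.7 0.019 -0.01 0.11 0; -0.7 0.019 -0.01 0.12 0; -0.7 0.019 -0.01 0.12 0; -0.7 0.019 -0.01 0.12 0",
  "squeeze": 40
}}

```text
clock: 27.8
tcp_pos: [0.3804, -0.3069, 0.0946]
orientation: [-0.002, -3.141, -0.0]
contact_force: [-0.4, -0.1, 1.1]
grip_width: 0.0727
gripper_force: 0.0
```

>>> {"name": "play_rows", "arguments": {
  "targets": "0.5 0 0 0 0; 0.5 0 0 0 0; 0.5 0 0 0 0; 0.5 0 0 0 0; 0.5 0 0 0 0; 0.5 0 0 0 0"
}}

```text
clock: 28.3
tcp_pos: [0.3811, -0.3074, 0.0958]
orientation: [0.002, 3.139, -0.001]
contact_force: [0.1, 1.4, 6.5]
grip_width: 0.0593
gripper_force: 42.7
```

>>> {"name": "play_rows", "arguments": {
  "targets": "0.5 0 0 -0.01 0; 0.5 0 0 -0.03 0; 0.5 0 0 -0.06 0; 0.5 0 0 -0.1 0; 0.5 0 0 -0.14 0; 0.5 0 0 -0.15 0; 0.5 0 0 -0.15 0; 0.5 0 0 -0.15 0"
}}

```text
clock: 28.97
tcp_pos: [0.3799, -0.3067, 0.2445]
orientation: [0.002, 3.14, 0.001]
contact_force: [-0.5, 0.7, -1.8]
grip_width: 0.0586
gripper_force: 43.8
```

>>> {"name": "play_rows", "arguments": {
  "targets": "0.5 -0.009 0.018 0 0; 0.5 -0.027 0.053 0 0; 0.5 -0.045 0.088 0 0; 0.5 -0.063 0.123 0 0; 0.5 -0.081 0.158 0 0; 0.5 -0.099 0.193 0 0; 0.5 -0.117 0.228 0 0; 0.5 -0.135 0.263 0 0"
}}

```text
clock: 29.63
tcp_pos: [0.5143, -0.0424, 0.2419]
orientation: [-0.003, -3.137, 0.001]
contact_force: [1.3, -0.5, -1.6]
grip_width: 0.0589
gripper_force: 43.8
```

>>> {"name": "play_rows", "arguments": {
  "targets": "0.5 -0.018 0.035 0 0; 0.5 -0.036 0.07 0 0; 0.5 -0.054 0.105 0 0; 0.5 -0.066 0.124 0 0; 0.5 -0.066 0.124 0.03 0; 0.5 -0.066 0.124 0.06 0; 0.5 -0.066 0.124 0.09 0; 0.5 -0.066 0.124 0.12 0"
}}

```text
clock: 30.3
tcp_pos: [0.5795, 0.0792, 0.1203]
orientation: [-0.003, -3.137, 0.002]
contact_force: [1.0, -0.5, -1.6]
grip_width: 0.0588
gripper_force: 43.8
```

>>> {"name": "play_rows", "arguments": {
  "targets": "0.5 0 0 0.01 0; 0.5 0 0 0.014 0; 0.5 0 0 0.014 0; 0.5 0 0 0.014 0; 0.5 0 0 0.014 0"
}}

```text
clock: 30.72
tcp_pos: [0.5827, 0.0796, 0.1118]
orientation: [0.003, 3.139, 0.001]
contact_force: [0.2, -0.3, -2.2]
grip_width: 0.0588
gripper_force: 43.7
```

>>> {"name": "play_rows", "arguments": {
  "targets": "0.5 0 0 0.003 0; 0.5 0 0 0.006 0; 0.5 0 0 0.008 0; 0.5 0 0 0.009 0; 0.5 0 0 0.0095 0; 0.5 0 0 0.0095 0; 0.5 0 0 0.0095 0"
}}

```text
clock: 31.3
tcp_pos: [0.583, 0.0798, 0.1029]
orientation: [0.003, 3.139, 0.002]
contact_force: [-3.3, 0.1, 13.3]
grip_width: 0.0591
gripper_force: 44.9
```

>>> {"name": "play_rows", "arguments": {
  "targets": "-0.7 0 0 0 0; -0.7 0 0 0 0; -0.7 0 0 0 0; -0.7 0 0 0 0; -0.7 0 0 -0.03 0; -0.7 0 0 -0.06 0; -0.7 0 0 -0.1 0; -0.7 0 0 -0.11 0"
}}

```text
clock: 31.97
tcp_pos: [0.5844, 0.0794, 0.2162]
orientation: [0.004, 3.134, 0.003]
contact_force: [1.1, -0.5, 0.7]
grip_width: 0.0724
gripper_force: 0.0
```

>>> {"name": "play_rows", "arguments": {
  "targets": "-0.7 0.01 -0.038 0 0; -0.7 0.02 -0.076 0 0; -0.7 0.03 -0.114 0 0; -0.7 0.042 -0.152 0 0; -0.7 0.053 -0.19 0 0; -0.7 0.064 -0.228 0 0; -0.7 0.076 -0.266 0 0; -0.7 0.087 -0.304 0 0"
}}

```text
clock: 32.63
tcp_pos: [0.4929, -0.2259, 0.2107]
orientation: [0.003, 3.142, 0.0]
contact_force: [0.2, -0.2, 0.0]
grip_width: 0.0723
gripper_force: 0.0
```

>>> {"name": "play_rows", "arguments": {
  "targets": "-0.7 0.01 -0.038 0 0; -0.7 0.02 -0.075 0 0; -0.7 0.029 -0.099 0 0; -0.7 0.029 -0.099 0.03 0; -0.7 0.029 -0.099 0.06 0; -0.7 0.029 -0.099 0.06 0; -0.7 0.029 -0.099 0.06 0; -0.7 0.029 -0.099 0.06 0"
}}

```text
clock: 33.3
tcp_pos: [0.4654, -0.3234, 0.1518]
orientation: [0.002, 3.141, -0.001]
contact_force: [0.2, 0.3, -0.3]
grip_width: 0.0723
gripper_force: 0.0
```

Down to about 0.093 to grip yellow, then lift.

>>> {"name": "play_rows", "arguments": {
  "targets": "-0.7 -0.002 0 0.03 0; -0.7 -0.002 0 0.05 0; -0.7 -0.002 0 0.058 0; -0.7 -0.002 0 0.058 0; -0.7 -0.002 0 0.058 0"
}}

```text
clock: 33.72
tcp_pos: [0.4676, -0.3236, 0.0941]
orientation: [0.002, 3.14, -0.001]
contact_force: [0.8, -0.5, 0.2]
grip_width: 0.0727
gripper_force: 0.0
```

>>> {"name": "play_rows", "arguments": {
  "targets": "0.5 0 0 0 0; 0.5 0 0 0 0; 0.5 0 0 0 0; 0.5 0 0 0 0; 0.5 0 0 0 0; 0.5 0 0 0 0"
}}

```text
clock: 34.22
tcp_pos: [0.4681, -0.3239, 0.0948]
orientation: [0.003, 3.138, -0.002]
contact_force: [0.5, 1.6, 6.6]
grip_width: 0.0588
gripper_force: 42.2
```

>>> {"name": "play_rows", "arguments": {
  "targets": "0.5 0 0 -0.01 0; 0.5 0 0 -0.03 0; 0.5 0 0 -0.06 0; 0.5 0 0 -0.1 0; 0.5 0 0 -0.14 0; 0.5 0 0 -0.15 0; 0.5 0 0 -0.15 0; 0.5 0 0 -0.15 0"
}}

```text
clock: 34.88
tcp_pos: [0.4667, -0.323, 0.243]
orientation: [0.003, 3.141, 0.0]
contact_force: [-0.5, 0.2, -2.4]
grip_width: 0.059
gripper_force: 43.8
```

>>> {"name": "play_rows", "arguments": {
  "targets": "0.5 -0.006 0.02 0 0; 0.5 -0.019 0.06 0 0; 0.5 -0.032 0.1 0 0; 0.5 -0.045 0.138 0 0; 0.5 -0.058 0.176 0 0; 0.5 -0.07 0.214 0 0; 0.5 -0.082 0.252 0 0; 0.5 -0.089 0.273 0 0"
}}

```text
clock: 35.55
tcp_pos: [0.5558, -0.0444, 0.2401]
orientation: [0.006, -3.137, -0.002]
contact_force: [0.5, 0.8, -1.7]
grip_width: 0.0587
gripper_force: 43.8
```

>>> {"name": "play_rows", "arguments": {
  "targets": "0.5 0 0 0 0; 0.5 0 0 0.03 0; 0.5 0 0 0.06 0; 0.5 0 0 0.09 0; 0.5 0 0 0.11 0; 0.5 0 0 0.13 0; 0.5 0 0 0.13 0; 0.5 0 0 0.13 0"
}}

```text
clock: 36.22
tcp_pos: [0.5542, -0.051, 0.1108]
orientation: [-0.004, -3.136, 0.001]
contact_force: [-0.1, 0.1, -1.9]
grip_width: 0.0592
gripper_force: 43.9
```

>>> {"name": "play_rows", "arguments": {
  "targets": "0.5 0 0 0.003 0; 0.5 0 0 0.006 0; 0.5 0 0 0.008 0; 0.5 0 0 0.009 0; 0.5 0 0 0.009 0; 0.5 0 0 0.009 0"
}}

```text
clock: 36.72
tcp_pos: [0.5565, -0.0504, 0.1041]
orientation: [0.003, 3.141, 0.0]
contact_force: [0.7, -0.3, -2.6]
grip_width: 0.0591
gripper_force: 43.9
```

>>> {"name": "play_rows", "arguments": {
  "targets": "0.5 0 0 0.001 0; 0.5 0 0 0.002 0; 0.5 0 0 0.003 0; 0.5 0 0 0.003 0; 0.5 0 0 0.003 0"
}}

```text
clock: 37.13
tcp_pos: [0.5572, -0.0503, 0.1019]
orientation: [0.003, 3.14, 0.001]
contact_force: [-2.1, 1.1, 7.4]
grip_width: 0.0587
gripper_force: 44.7
```

>>> {"name": "play_rows", "arguments": {
  "targets": "-0.7 0 0 0 0; -0.7 0 0 0 0; -0.7 0 0 0 0; -0.7 0 0 0 0; -0.7 0 0 -0.03 0; -0.7 0 0 -0.06 0; -0.7 0 0 -0.1 0; -0.7 0 0 -0.1 0"
}}

```text
clock: 37.8
tcp_pos: [0.5603, -0.0513, 0.2074]
orientation: [0.004, 3.131, 0.001]
contact_force: [0.8, -0.2, 0.1]
grip_width: 0.0727
gripper_force: 0.0
```

>>> {"name": "play_rows", "arguments": {
  "targets": "-0.7 0 -0.04 0 0; -0.7 0 -0.08 0 0; -0.7 0 -0.12 0 0; -0.7 0 -0.16 0 0; -0.7 0 -0.2 0 0; -0.7 0 -0.24 0 0; -0.7 0 -0.27 0 0; -0.7 0 -0.287 0 0"
}}

```text
clock: 38.47
tcp_pos: [0.5542, -0.3426, 0.2008]
orientation: [-0.01, -3.141, 0.004]
contact_force: [-0.5, 0.2, 0.1]
grip_width: 0.0726
gripper_force: 0.0
```

>>> {"name": "play_rows", "arguments": {
  "targets": "-0.7 0 0 0 0; -0.7 0 0 0.02 0; -0.7 0 0 0.05 0; -0.7 0 0 0.05 0; -0.7 0 0 0.05 0; -0.7 0 0 0.05 0"
}}

```text
clock: 38.97
tcp_pos: [0.5564, -0.3371, 0.1517]
orientation: [0.002, 3.141, -0.0]
contact_force: [0.3, 0.0, -0.7]
grip_width: 0.0726
gripper_force: 0.0
```

```bash
python3 - <<'E'
from h import *
print(ray("side",(309.6,326.4),.113)-ray("side",(259.3,336.2),.113))
E
```

```text
[ 9.48590859e-02 -1.14285354e-02  1.11022302e-16]
```

>>> {"name": "play_rows", "arguments": {
  "targets": "-0.7 0 0 0.03 0; -0.7 0 0 0.05 0; -0.7 0 0 0.058 0; -0.7 0 0 0.058 0; -0.7 0 0 0.058 0"
}}

```text
clock: 39.38
tcp_pos: [0.5565, -0.3378, 0.0942]
orientation: [0.003, 3.14, -0.001]
contact_force: [0.5, -0.5, 0.9]
grip_width: 0.0726
gripper_force: 0.0
```

>>> {"name": "play_rows", "arguments": {
  "targets": "-0.7 -0.005 0.001 0 0; -0.7 -0.005 0.001 0 0; 0.5 -0.005 0.001 0 0; 0.5 -0.005 0.001 0 0; 0.5 -0.005 0.001 0 0; 0.5 -0.005 0.001 0 0; 0.5 -0.005 0.001 0 0; 0.5 -0.005 0.001 0 0"
}}

```text
clock: 40.05
tcp_pos: [0.562, -0.3364, 0.0943]
orientation: [0.002, 3.139, -0.0]
contact_force: [-0.5, 1.1, 4.8]
grip_width: 0.0589
gripper_force: 41.9
```

>>> {"name": "play_rows", "arguments": {
  "targets": "0.5 0 0 -0.01 0; 0.5 0 0 -0.03 0; 0.5 0 0 -0.06 0; 0.5 0 0 -0.1 0; 0.5 0 0 -0.14 0; 0.5 0 0 -0.15 0; 0.5 0 0 -0.15 0; 0.5 0 0 -0.15 0"
}}

```text
clock: 40.72
tcp_pos: [0.5606, -0.3364, 0.2432]
orientation: [0.003, 3.141, 0.0]
contact_force: [0.3, -0.7, -3.0]
grip_width: 0.059
gripper_force: 43.5
```

>>> {"name": "play_rows", "arguments": {
  "targets": "0.5 0.003 0.02 0 0; 0.5 0.01 0.06 0 0; 0.5 0.016 0.1 0 0; 0.5 0.022 0.14 0 0; 0.5 0.028 0.18 0 0; 0.5 0.035 0.22 0 0; 0.5 0.041 0.26 0 0; 0.5 0.047 0.3 0 0"
}}

```text
clock: 41.38
tcp_pos: [0.5121, -0.0344, 0.2408]
orientation: [-0.002, -3.138, 0.001]
contact_force: [1.9, 0.2, -2.0]
grip_width: 0.059
gripper_force: 43.7
```

>>> {"name": "play_rows", "arguments": {
  "targets": "0.5 0.006 0.04 0 0; 0.5 0.01 0.063 0 0; 0.5 0.01 0.063 0 0; 0.5 0.01 0.063 0.03 0; 0.5 0.01 0.063 0.06 0; 0.5 0.01 0.063 0.09 0; 0.5 0.01 0.063 0.12 0; 0.5 0.01 0.063 0.13 0"
}}

```text
clock: 42.05
tcp_pos: [0.5002, 0.0257, 0.1078]
orientation: [-0.003, -3.132, 0.004]
contact_force: [-1.8, -0.5, -1.9]
grip_width: 0.0589
gripper_force: 43.7
```

>>> {"name": "play_rows", "arguments": {
  "targets": "0.5 0 0 0.003 0; 0.5 0 0 0.006 0; 0.5 0 0 0.008 0; 0.5 0 0 0.009 0; 0.5 0 0 0.009 0; 0.5 0 0 0.009 0"
}}

```text
clock: 42.55
tcp_pos: [0.5051, 0.0268, 0.1047]
orientation: [0.003, 3.14, 0.001]
contact_force: [0.5, 0.8, -1.8]
grip_width: 0.0588
gripper_force: 43.7
```

>>> {"name": "play_rows", "arguments": {
  "targets": "0.5 0 0 0.001 0; 0.5 0 0 0.002 0; 0.5 0 0 0.003 0; 0.5 0 0 0.004 0; 0.5 0 0 0.004 0"
}}

```text
clock: 42.97
tcp_pos: [0.5059, 0.0269, 0.1012]
orientation: [0.003, 3.139, 0.001]
contact_force: [-2.7, 1.0, 11.7]
grip_width: 0.0591
gripper_force: 44.6
```

Contact. I release, rise and move away to look.

>>> {"name": "play_rows", "arguments": {
  "targets": "-0.7 0 0 0 0; -0.7 0 0 0 0; -0.7 0 0 0 0; -0.7 0 0 0 0; -0.7 0 0 -0.03 0; -0.7 0 0 -0.06 0; -0.7 0 0 -0.1 0; -0.7 0 0 -0.13 0"
}}

```text
clock: 43.63
tcp_pos: [0.5046, 0.0263, 0.232]
orientation: [0.004, 3.141, -0.0]
contact_force: [1.4, 0.0, -0.5]
grip_width: 0.0723
gripper_force: 0.0
```

>>> {"name": "play_rows", "arguments": {
  "targets": "-0.7 0 -0.04 0 0; -0.7 0 -0.08 0 0; -0.7 0 -0.12 0 0; -0.7 0 -0.16 0 0; -0.7 0 -0.2 0 0; -0.7 0 -0.24 0 0; -0.7 0 -0.28 0 0; -0.7 0 -0.32 0 0"
}}

```text
clock: 44.3
tcp_pos: [0.5035, -0.295, 0.2296]
orientation: [-0.002, -3.141, -0.0]
contact_force: [0.5, 0.4, 0.6]
grip_width: 0.0727
gripper_force: 0.0
```

>>> {"name": "play_rows", "arguments": {
  "targets": "-0.7 0.04 -0.02 0 0; -0.7 0.05 -0.03 0 0; -0.7 0.05 -0.03 0 0; -0.7 0.05 -0.03 0 0; -0.7 0.05 -0.03 0 0; -0.7 0.05 -0.03 0 0"
}}

```text
clock: 44.8
tcp_pos: [0.4552, -0.3218, 0.2297]
orientation: [-0.001, 3.141, 0.001]
contact_force: [-0.0, 0.3, -0.0]
grip_width: 0.0728
gripper_force: 0.0
```

```bash
python3 - <<'E'
from h import *
print(r.get_obs()["clock"],r.get_obs()["tcp_pos"])
b=r.grab_frame("top");a=r.grab_frame("side")
f=lambda x:cv2.resize(x[:,:,::-1],(400,400),interpolation=cv2.INTER_CUBIC)
cv2.imwrite("pics/g8.png",np.hstack([f(b[190:310,215:335]),f(b[150:370,80:300])]))
E
```

```text
44.8 [ 0.45517867 -0.32183314  0.22967713]
```

View pics/g8.png

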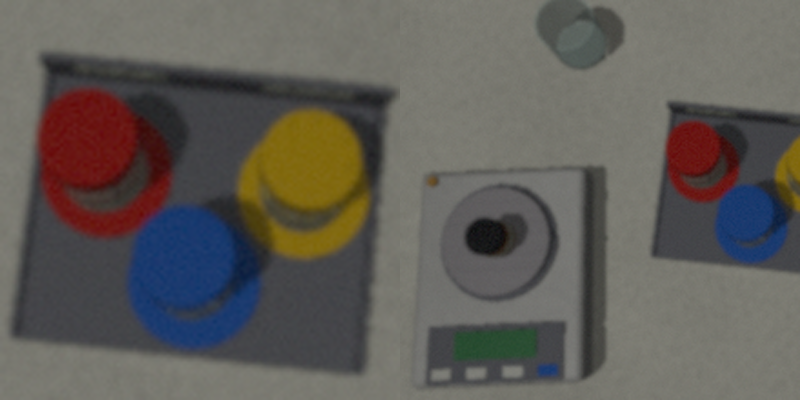

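All three jars stand upright on their matching discs: red at (88,140), yellow (312,160) and blue (185,258) in the left panel. The amber jar is on the pan and the beaker is untouched.

```bash
python3 -c "
from bench import r
print(r.hand_in())"
```

```text
the job is handed in; nothing more can be done
None
```

I handed the job in at about 45 s of the 147 s allowed: the amber jar stands upright on the balance pan, 4–6 mm off centre, the three reagent jars are back upright on their matching discs, and the beaker is untouched.

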